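# Index the bench magnifier one hole over to the dish

### The job

Hook a fingertip through the pull ring of the bench magnifier, lift the spring pin out of its hole, swing the arm one hole straight towards the side where the round dish lies, and let the pin drop fully home in that next hole so that the lens stands over the dish. Do it with a light hooked finger: do not pinch or wrench the ring, keep off the lens, do not swing the other way or past the dish, and leave the other things where they.

Things in the scene. Friction and masses are not known exactly. Their poses are not given: they have to be found in the camera images.
- stand: Fixed magnifier stand: white foot 130 mm dia., column, fan-shaped dark steel index plate (top 70 mm above the bench, outer radius 150 mm). Origin on the bench on the arm's vertical pivot axis; z up, x along the middle hole, away from the robot. Five holes, 12 mm wide, 130 mm from the pivot at -48, -24, 0, +24, +48 degrees about z from its x. The pin starts in the middle hole.
- index_arm (a joint): Swing of the white arm about the pivot, rad: 0 at the middle hole, positive counter-clockwise from above (to the stand's +y); holes every 0.419 (24 degrees), play 0.016 each way with the pin home, then locked. Bar 30 mm wide, top 88 mm above the bench. With the pin out it swings against light friction (about 1 N at the ring) and stays where left.
- index_pin (a joint): Lift of the spring pin, m: 0 fully home in a hole, stop at 0.022. Out of its hole above 0.008 (lift it 0.011 to 0.018 to swing). Spring: 3 N at 0 to 5 N at the stop, downwards. Let go between holes it rests on the plate at about 0.008 and drops home when the arm brings it over a hole.
- pull_ring: Brass ring fixed on top of the pin, rises with it and turns with the arm: 50 mm inside, 62 mm outside, wire 6 mm. Origin: centre of its opening, 154 mm from the pivot out along the arm, 134 mm above the bench with the pin home. It slopes 30 degrees from level: lowest point on the pin, highest point farther out. Its z axis is the ring's axis, pointing up and back to the pivot.
- ring_top (a point): The top of the ring's wire, at its upper, outer part: 178 mm from the pivot, 148 mm above the bench with the pin home. A finger pointing outward along the arm and tilted 25 to 40 degrees from vertical passes through the opening; 15 to 20 mm through, it clears the arm below. Moved outward to this side and raised, it lifts the pin.
- lens_head: The magnifier lens in a black rim, 90 mm across and 10 mm thick, at the outer end of the arm. Origin: lens centre, 225 mm from the pivot, 81 mm above the bench.
- dish: Round flat white dish with a tan filling, 67 mm dia., 14 mm high, on the bench about 225 mm from the pivot, on the left or the right of the middle hole, one hole away. Origin: centre of its underside.
- slide_box: Closed grey slide box, 45 x 76 x 26 mm, on the bench on the other side, one hole away. Origin: centre of its underside.
- sample_jar: Small glass jar with white cap, 34 mm dia., 45 mm high, under the lens at the start. Origin: centre of its underside.
- reagent_bottle: Amber bottle, 64 mm dia., 150 mm high. Origin: centre of its underside.
- beaker: Glass beaker, 68 mm dia., 85 mm high. Origin: centre of its underside.
- tip_box: Pipette tip box, 120 x 82 x 63 mm, orange top. Origin: centre of its underside.
- pen_cup: Purple pen cup, 72 mm dia., 95 mm high. Origin: centre of its underside.
- timer: White bench timer, 35 x 65 x 50 mm. Origin: centre of its underside.
Not all that is in view belongs to the job. Leave any green or pink look-alike of the dish alone.

How it is judged:
By the outcome, as a careful person would: the job done as asked, in the order asked, and still so for the second after the job is handed in, with the robot touching nothing.
It also fails if it takes over 38 s, if anything falls off the work surface, if the arm or the gripper's body presses on something with over 40 N, if the wrist force passes 120 N, or if a joint passes its speed limit or range.

### The arm

A 6-joint arm with a two-finger parallel gripper is mounted at the origin on the work surface. World frame = base frame: x ahead of the robot, y to its left, z up, the work surface at z = 0. Lengths are in mm, angles in rad, forces in N, time in s.
With the tool pointing down it reaches from about 275 to 1000 mm from the base axis. Payload 8.4 kg.
Tool frame: the origin (TCP) lies between the finger pads; the fingertips stand r.finger_overhang ahead of it and the grasp point (between the pads) is the TCP (r.finger_overhang is the distance from the TCP to the fingertips, in mm); z points along the fingers, y is the line along which they close (so a half turn about z gives the same grasp; the last joint's range is limited). The gripper opens to 85 mm and grips with 20 to 120 N. Pads are 22 mm wide; open, the fingers measure 114 mm over their backs; the gripper's body (76 mm by 85 mm) begins 54 mm behind the grasp point. The pads swing forward as they close: fully open they stand 13 mm farther back than shut.
Start: joints at [1.169, 0.353, 1.633, -0, 1.155, -0.002], TCP at [243.27, 575.715, 250.281] pointing down, gripper open.
Joint ranges: [-2.63, 2.63], [-0.92, 2.1], [0.06, 2.66], [-1.3, 4.44], [0, 2.69], [-3.02, 3.02]. Speed limits (rad/s): [2.22, 2.22, 2.79, 3.14, 3.14, 3.14].

### API

Orientations are given as [roll, pitch, yaw] about the fixed x, y, z axes, in that order (R = Rz(yaw) Ry(pitch) Rx(roll)).
In Python, from rig import r, cams, sign_off gives the robot as it stands.
- The arm moves only by the shell command python3 -m crank 'ROWS' [FORCE]. ROWS is JSON, a list of rows, each a list of 7 numbers: the shift along the tool's x, y, z in m, then the turn, a rotation vector about the tool's x, y, z in rad, then the closure, from 0 (fully open) to 1 (shut). In form: [[dx, dy, dz, ax, ay, az, gripper], ...]. A call has 1 to 5 rows; each row is the pose to reach, as a shift and turn from the pose commanded when the call began, along the tool's axes at that moment; what a row does not reach only later rows make up. A row lasts 1/10 s, in which the tool goes at most 50 mm and 8.59 degrees, less where a joint would pass 70% of its speed; a pose out of reach is approached as far as the arm can. A call with a gripper value outside its range is refused whole. The fingers move at their own pace and stop on an object; FORCE is the grip in N (left out, the last holds). Time passes only in rows, so rows that repeat a pose let the fingers close. It gives the time, the measured TCP pose, the force, the opening and the grip force at its end, in the units of the state.
- r.sense(): the state, without advancing time (a new reading comes with each control period).
- cams.grab_frame(name): name is "side" or "top"; returns a dict with "image" (420x560x3 uint8, red, green, blue), "fx", "fy", "cx", "cy" (pixels), "D" ([k1, k2, p1, p2, k3] as OpenCV has them; the pictures are not rectified), "position" and "orientation" of the camera in the world. Camera axes: x right, y down, z forward; pixel columns grow to the right and rows downward; lengths in mm; the calibration is good to about 2 mm. A picture is of the moment at which its call begins. There is no depth.
- sign_off(): hands the job in; it is judged then, once.
The state is a dict: "clock": time; "qpos": joint angles; "qvel": joint speeds; "joint_efforts": joint torques, N m; "eef_pos": TCP position; "tcp_rot": TCP orientation; "contact_force": force on the tool from outside, world axes, zero at the start; "wrist_torque": the same for the moment, N m; "opening": opening from 0.0 (shut) to 1.0 (fully open); "grasp_force": force on a finger pad.
Only numpy, scipy, OpenCV 4.12 (cv2) and the standard library are available. Lean on these libraries where they do the work, as an engineer would, in place of code of your own. Each camera call takes 0.05 s, during which the arm holds its last target. There are 200 camera calls.

## Working session

There is one attempt and no reset: what is moved stays moved. The work goes in short steps, Python scripts to look and compute and a shell command to move; the robot and the scene stay as the last step left them, time stands still between calls to the robot, and variables do not carry over. Pictures are saved under pics/ and viewed, at most 12 in all, crops included, and the job is handed in when it is done.

```bash
mkdir -p pics; ls; python3 - <<'E'
from rig import r,cams
import cv2
print(r.sense(), r.finger_overhang)
for n in("side","top"):
    f=cams.grab_frame(n); cv2.imwrite(f"pics/{n}0.png",f["image"][:,:,::-1]); print({k:v for k,v in f.items() if k!="image"})
E
```

```text
pics
{'clock': 0.0, 'qpos': array([ 1.16860561e+00,  3.53661692e-01,  1.63412555e+00,  6.46781067e-06,
        1.15520223e+00, -2.36598509e-03]), 'qvel': array([-0.00070212,  0.0005743 , -0.00103561, -0.00020278,  0.00131273,
       -0.00047259]), 'joint_efforts': array([-5.81874883e-04, -6.05257058e+01, -3.42070985e+01, -1.08515933e-04,
        9.58340010e-03,  1.54253399e-05]), 'eef_pos': array([243.0895783 , 575.30423889, 249.55687728]), 'tcp_rot': array([-3.14019585e+00, -9.21844158e-06,  2.74176530e+00]), 'contact_force': array([-0.06410116, -0.03680459,  0.15162977]), 'wrist_torque': array([ 0.07004785, -0.01882414,  0.00867017]), 'grasp_force': 0.0, 'opening': 1.0008425280779274} 19.0
{'fx': 458.7446024523068, 'fy': 458.7446024523068, 'cx': 284.220700050178, 'cy': 213.23193330577283, 'D': array([0.04963327, 0.        , 0.        , 0.        , 0.        ]), 'position': array([ 293.43837415, -789.59061126,  866.52361976]), 'orientation': array([-2.30931995,  0.01608248, -0.28674637])}
{'fx': 448.23104906990227, 'fy': 448.23104906990227, 'cx': 291.0014642030642, 'cy': 210.08609877574736, 'D': array([-0.08651284,  0.        ,  0.        ,  0.        ,  0.        ]), 'position': array([ 228.60002569,  -15.66868366, 1482.8504831 ]), 'orientation': array([-2.91985735, -0.00551014, -1.55991922])}
```

View pics/side0.png

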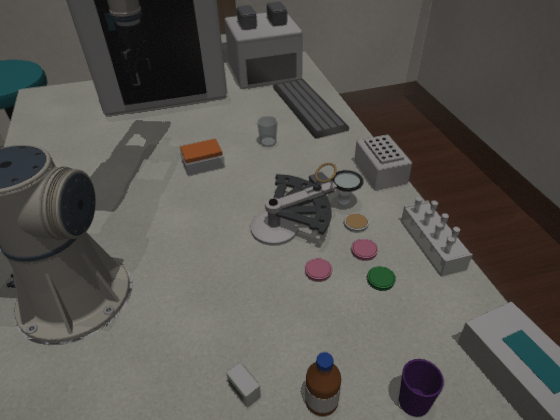

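View pics/top0.png

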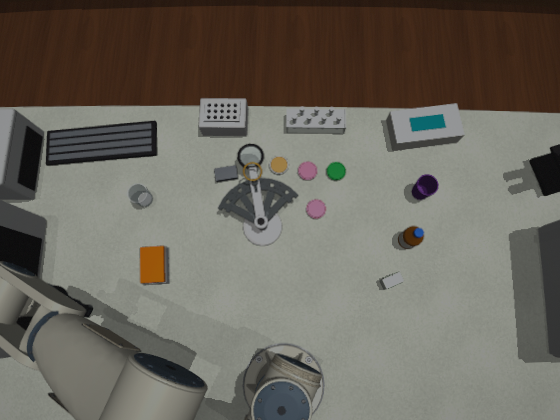

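The stand's pivot is at about (261,222) in top and (272,204) in side, with the lens at (250,156) and the ring at (253,172). The tan dish is at (279,165) in top, to the robot's right, and the slide box is at (226,173). I'll enlarge both views.

```bash
python3 - <<'E'
import cv2
s=cv2.imread("pics/side0.png")[145:250,240:380]; t=cv2.imread("pics/top0.png")[135:250,205:325]
cv2.imwrite("pics/sc.png",cv2.resize(s,None,fx=5,fy=5,interpolation=cv2.INTER_CUBIC))
cv2.imwrite("pics/tc.png",cv2.resize(t,None,fx=5,fy=5,interpolation=cv2.INTER_CUBIC))
E
```

```text
(no output)
```

View pics/sc.png

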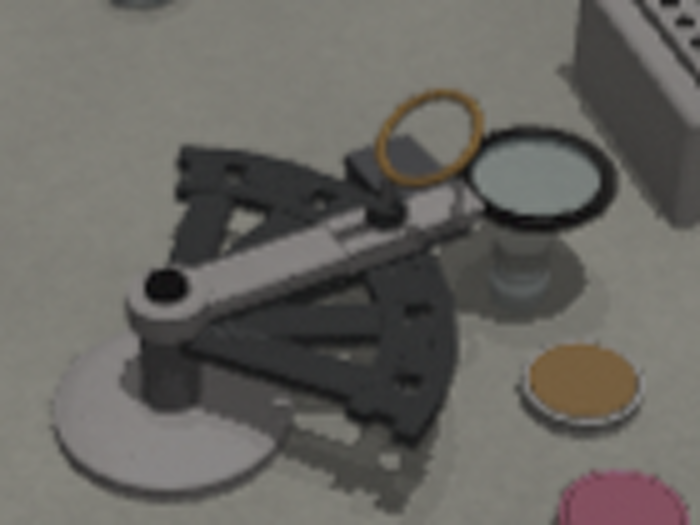

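View pics/tc.png

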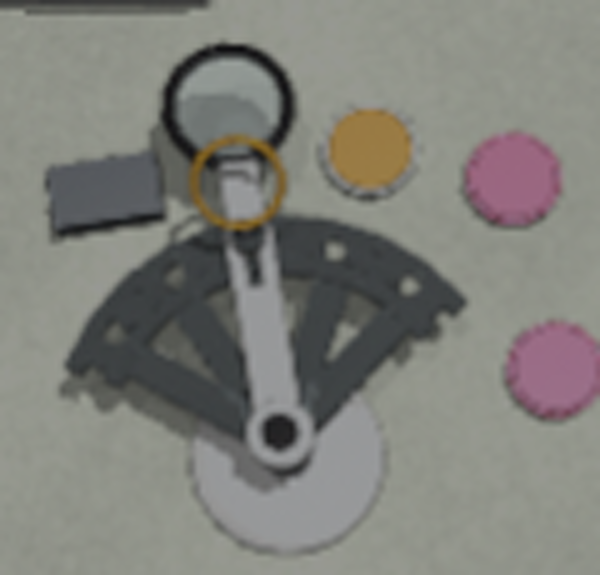

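In the crops, top: pivot cap (279,433), lens (229,102), ring (238,183), dish (371,149). Side: cap (166,286), lens (541,178), ring (430,137), dish (584,382). I'll fit the stand pose to these.

```bash
cat > h.py <<'E'
import numpy as np, cv2
from scipy.spatial.transform import Rotation as Ro
C={"side":dict(f=458.7446,cx=284.2207,cy=213.2319,k=0.04963327,p=[293.438,-789.591,866.524],o=[-2.30931995,0.01608248,-0.28674637]),
"top":dict(f=448.23105,cx=291.00146,cy=210.0861,k=-0.08651284,p=[228.6,-15.669,1482.850],o=[-2.91985735,-0.00551014,-1.55991922])}
def proj(n,P):
    c=C[n]; R=Ro.from_euler('xyz',c['o']).as_matrix().T; t=-R@np.array(c['p'])
    K=np.array([[c['f'],0,c['cx']],[0,c['f'],c['cy']],[0,0,1.]])
    return cv2.projectPoints(np.atleast_2d(np.asarray(P,float)),cv2.Rodrigues(R)[0],t,K,np.array([c['k'],0,0,0,0]))[0][:,0]
def crop(n,x,y):
    o={"side":(240,145),"top":(205,135)}[n]; return np.array([o[0]+(x+.5)/5-.5,o[1]+(y+.5)/5-.5])
E
python3 - <<'E'
from h import *
from scipy.optimize import least_squares
ob={"top":[(279,433),(229,102),(238,183)],"side":[(166,286),(541,178),(430,137)]}
def pts(p):
    x,y,a,zc=p; d=np.array([np.cos(a),np.sin(a)])
    return [[x,y,zc],[*(np.array([x,y])+225*d),84],[*(np.array([x,y])+154*d),134]]
def res(p): return np.concatenate([(proj(n,pts(p))-[crop(n,*q) for q in ob[n]]).ravel() for n in ob])
s=least_squares(res,[500,50,0,95],x_scale=[10,10,.05,5]); print(s.x,np.round(s.fun,2).reshape(-1,2))
f=lambda p:np.concatenate([(proj(n,[p])[0]-crop(n,*q)) for n,q in (("top",(371,149)),("side",(584,382)))])
q=least_squares(f,[650,0,14]); d=q.x[:2]-s.x[:2]
print(q.x,q.fun,np.hypot(*d),np.degrees(np.arctan2(d[1],d[0])-s.x[2]))
E
```

```text
[5.05936966e+02 7.76383428e+01 1.71083153e-01 9.44505686e+01] [[-0.4  -0.44]
 [-0.03  0.24]
 [-0.02 -0.27]
 [ 0.13  0.12]
 [-0.45 -0.09]
 [ 0.05  0.82]]
[721.08371231  23.40364858  14.9484686 ] [ 0.04785795 -0.26146308 -0.19585361  0.06473168] 221.87727346662572 -23.950821780724954
```

```bash
cat >> h.py <<'E'
PIV=np.array([505.9,77.6]); YAW=0.171
def pose(rad,z,th=0.,tilt=35.,back=0.,tang=0.):
    "TCP at radius rad, height z, swing th rad, moved back along tool axis; tool y outward-up, x to the left"
    a=YAW+th; u=np.array([np.cos(a),np.sin(a),0]); t=np.radians(tilt); l=np.array([-u[1],u[0],0])
    zt=np.sin(t)*u+[0,0,-np.cos(t)]; R=np.c_[l,np.cross(zt,l),zt]
    return np.array([*PIV,0])+u*rad+[0,0,z]+l*tang-back*zt,R
def delta(tgts):
    from rig import r
    s=r.sense(); R0=Ro.from_euler('xyz',s['tcp_rot']).as_matrix()
    print('t',round(s['clock'],2),'pos',s['eef_pos'].round(1),'F',s['contact_force'].round(1),'q',s['qpos'].round(2),'open',round(s['opening'],2))
    d=s['eef_pos'][:2]-PIV; print('  radius',np.hypot(*d).round(1),'swing',(np.arctan2(d[1],d[0])-YAW).round(4))
    for p,R in tgts: print((R0.T@(p-s['eef_pos'])/1000).round(4).tolist(),Ro.from_matrix(R0.T@R).as_rotvec().round(4).tolist())
E
python3 -c "
from h import *
delta([pose(154,134,back=80)])"
```

```text
t 0.1 pos [243.1 575.3 249.6] F [-0.2 -0.2  0.4] q [ 1.17  0.35  1.63  0.    1.16 -0.  ] open 1.0
  radius 562.8 swing 1.8856
[-0.5268, -0.2977, 0.0505] [-0.5597, -0.3045, 0.9679]
```

```bash
python3 -m crank '[[-0.527,-0.298,0.03,-0.56,-0.304,0.968,1],[-0.527,-0.298,0.03,-0.56,-0.304,0.968,1],[-0.527,-0.298,0.03,-0.56,-0.304,0.968,1],[-0.527,-0.298,0.03,-0.56,-0.304,0.968,1],[-0.527,-0.298,0.03,-0.56,-0.304,0.968,1]]' 20; python3 -c "
from h import *
delta([pose(154,134,back=80)])"
```

```text
clock: 0.6
eef_pos: [396.2, 376.1, 237.9]
tcp_rot: [2.739, 0.07, 2.088]
contact_force: [1.1, -0.8, 0.8]
opening: 0.142
grasp_force: 0.0
t 0.6 pos [396.2 376.1 237.9] F [ 1.1 -0.8  0.8] q [ 0.87  0.09  2.07 -0.33  0.65  0.58] open 0.14
  radius 318.0 swing 1.752
[-0.3468, 0.0211, 0.0771] [-0.1937, -0.1078, 0.3362]
```

```bash
python3 -m crank '[[-0.347,0.021,0.077,-0.194,-0.108,0.336,1],[-0.347,0.021,0.077,-0.194,-0.108,0.336,1],[-0.347,0.021,0.077,-0.194,-0.108,0.336,1],[-0.347,0.021,0.077,-0.194,-0.108,0.336,1],[-0.347,0.021,0.077,-0.194,-0.108,0.336,1]]'; python3 -m crank '[[0,0,0,0,0,0,1],[0,0,0,0,0,0,1]]'; python3 -c "
from h import *
delta([pose(154,134,back=80)])"
```

```text
clock: 1.1
eef_pos: [544.7, 185.2, 211.2]
tcp_rot: [2.534, 0.002, 1.746]
contact_force: [0.1, 1.4, 0.7]
opening: 0.002
grasp_force: 0.0
clock: 1.3
eef_pos: [544.5, 185.6, 211.1]
tcp_rot: [2.535, 0.002, 1.743]
contact_force: [-0.7, 0.3, -0.8]
opening: -0.0
grasp_force: 0.0
t 1.3 pos [544.5 185.6 211.1] F [-0.7  0.3 -0.8] q [ 0.4   0.13  2.19 -0.53  0.26  0.7 ] open -0.0
  radius 114.7 swing 1.0567
[-0.0999, 0.0357, 0.0391] [-0.0047, 0.0008, 0.0019]
```

```bash
python3 -m crank '[[-0.1,0.036,0.033,0.047,0,0,1],[-0.1,0.036,0.033,0.047,0,0,1],[-0.1,0.036,0.033,0.047,0,0,1],[-0.1,0.036,0.033,0.047,0,0,1],[-0.1,0.036,0.033,0.047,0,0,1]]'; python3 - <<'E'
from h import *
delta([pose(154,134,tilt=32,back=60),pose(154,134,tilt=32,back=2)])
from rig import cams
for n in("side","top"):
    f=cams.grab_frame(n)["image"][:,:,::-1]; o={"side":(270,105),"top":(205,135)}[n]
    cv2.imwrite(f"pics/{n}1.png",cv2.resize(f[o[1]:o[1]+115,o[0]:o[0]+120],None,fx=5,fy=5,interpolation=cv2.INTER_CUBIC))
a,b=cv2.imread("pics/side1.png"),cv2.imread("pics/top1.png")
cv2.imwrite("pics/b1.png",cv2.resize(np.hstack([a,b]),(800,383)))
E
```

```text
clock: 1.8
eef_pos: [610.0, 97.1, 205.3]
tcp_rot: [2.581, 0.001, 1.746]
contact_force: [-0.5, -0.8, 0.1]
opening: 0.0
grasp_force: 0.0
t 1.8 pos [610.   97.1 205.3] F [-0.5 -0.8  0.1] q [ 0.15  0.2   2.09  0.05  0.29 -0.07] open 0.0
  radius 105.9 swing 0.0145
[-0.0016, 0.0029, 0.026] [0.0018, -0.001, 0.0041]
[-0.0016, 0.0028, 0.084] [0.0018, -0.001, 0.0041]
```

View pics/b1.png

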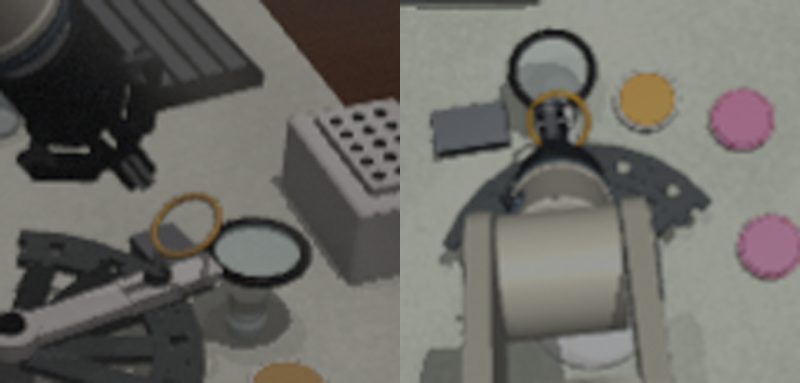

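The shut fingers are aimed at the ring. In the side crop the tip is at about (140,173) and the ring at (188,225). In the top crop the fingers are within the ring near (553,120). I'll check the tip overhang numerically.

```bash
python3 - <<'E'
from h import *
from rig import r
s=r.sense();R=Ro.from_euler('xyz',s['tcp_rot']).as_matrix()
for k in(0,19,32):
    P=s['eef_pos']+k*R[:,2]; q=proj("side",[P])[0];t=proj("top",[P])[0]
    print(k,(q-[270,105])*10/3,(t-[205,135])*10/3+[400,0])
P=[*(PIV+154*np.array([np.cos(YAW),np.sin(YAW)])),134]; print((proj("side",[P])[0]-[270,105])*10/3,(proj("top",[P])[0]-[205,135])*10/3+[400,0])
E
```

```text
0 [130.31002778 166.59486715] [555.63162798 148.26321513]
19 [141.60503298 180.62228281] [555.469592  142.8010822]
32 [149.17594139 190.02241247] [555.36136088 139.14706236]
[185.4695463  226.09648605] [557.30328003 119.79509199]
```

```bash
python3 -m crank '[[-0.002,0.003,0.013,0,0,0.004,1],[-0.002,0.003,0.026,0,0,0.004,1],[-0.002,0.003,0.040,0,0,0.004,1],[-0.002,0.003,0.052,0,0,0.004,1],[-0.002,0.003,0.062,0,0,0.004,1]]'; python3 - <<'E'
from h import *
delta([pose(154,134,tilt=32,back=2),pose(162,134,tilt=32,back=2)])
E
```

```text
clock: 2.4
eef_pos: [644.7, 101.9, 152.7]
tcp_rot: [2.583, -0.0, 1.744]
contact_force: [0.6, 0.2, -0.4]
opening: -0.0
grasp_force: 0.0
t 2.4 pos [644.7 101.9 152.7] F [ 0.6  0.2 -0.4] q [ 0.15  0.34  2.06  0.07  0.19 -0.09] open -0.0
  radius 140.9 swing 0.0025
[-0.0004, 0.0012, 0.0208] [0.0003, -0.0014, 0.0018]
[-0.0004, 0.008, 0.025] [0.0003, -0.0014, 0.0018]
```

```bash
python3 -m crank '[[0,0.001,0.005,0,0,0.002,1],[0,0.001,0.01,0,0,0.002,1],[0,0.001,0.015,0,0,0.002,1],[0,0.001,0.02,0,0,0.002,1],[0,0.001,0.02,0,0,0.002,1]]'; python3 - <<'E'
from h import *
delta([pose(154,134,tilt=32,back=2),pose(160,134,tilt=32,back=2),pose(160,146,tilt=32,back=2)])
from rig import cams
f=cams.grab_frame("side")["image"][:,:,::-1][125:225,260:380]; cv2.imwrite("pics/s2.png",cv2.resize(f,None,fx=6,fy=6,interpolation=cv2.INTER_CUBIC))
E
```

```text
clock: 2.9
eef_pos: [656.0, 103.2, 137.5]
tcp_rot: [2.582, -0.001, 1.741]
contact_force: [0.5, 0.6, -0.3]
opening: -0.003
grasp_force: 0.0
t 2.9 pos [656.  103.2 137.5] F [ 0.5  0.6 -0.3] q [ 0.15  0.38  2.04  0.08  0.16 -0.1 ] open -0.0
  radius 152.3 swing -0.0021
[0.0003, -0.0004, 0.0019] [0.0013, -0.0009, -0.001]
[0.0003, 0.0047, 0.005] [0.0013, -0.0009, -0.001]
[0.0003, 0.011, -0.0051] [0.0013, -0.0009, -0.001]
```

View pics/s2.png

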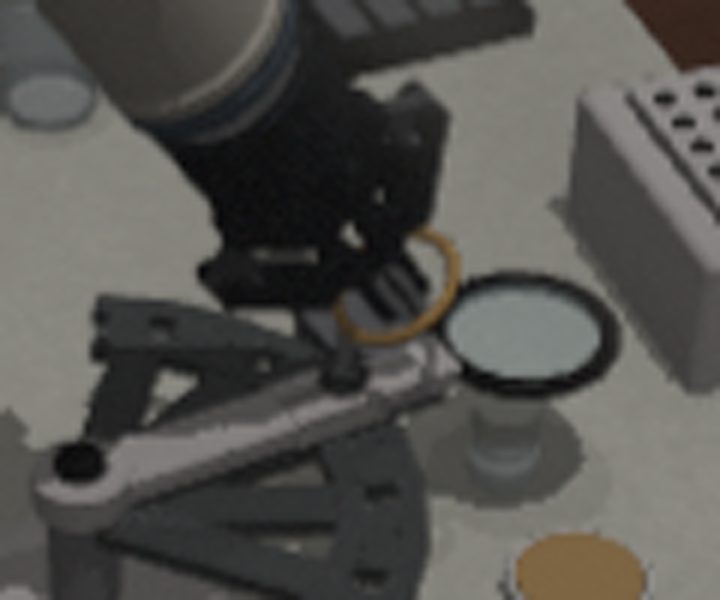

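The shut fingertips are through the ring, in crop at (400,290) with ring centre near (400,285), with no contact force. Now I move outward until it touches.

```bash
python3 -m crank '[[0,0.0017,0.002,0,0,0,1],[0,0.0034,0.004,0,0,0,1],[0,0.005,0.0055,0,0,0,1],[0,0.005,0.0055,0,0,0,1]]'; python3 -m crank '[[0,0.001,0,0,0,0,1],[0,0.0016,0,0,0,0,1]]';python3 -m crank '[[0,0.001,0.0,0,0,0,1],[0,0.001,0.0,0,0,0,1]]'; python3 -c "
from h import *
delta([])"
```

```text
clock: 3.35
eef_pos: [663.4, 104.5, 136.0]
tcp_rot: [2.581, -0.001, 1.742]
contact_force: [-0.3, -0.4, -0.4]
opening: 0.001
grasp_force: 0.0
clock: 3.55
eef_pos: [664.4, 104.7, 136.8]
tcp_rot: [2.581, -0.001, 1.742]
contact_force: [-0.2, -0.8, 0.2]
opening: -0.003
grasp_force: 0.0
clock: 3.75
eef_pos: [665.3, 104.9, 137.4]
tcp_rot: [2.581, -0.001, 1.742]
contact_force: [-0.1, -0.5, -0.2]
opening: 0.003
grasp_force: 0.0
t 3.75 pos [665.3 104.9 137.4] F [-0.1 -0.5 -0.2] q [ 0.15  0.39  2.02  0.08  0.17 -0.1 ] open 0.0
  radius 161.7 swing -0.0015
```

```bash
python3 -m crank '[[0,0.001,-0.0016,0,0,0,1],[0,0.0021,-0.0034,0,0,0,1],[0,0.0021,-0.0034,0,0,0,1]]'; python3 -m crank '[[0,0.001,-0.0016,0,0,0,1],[0,0.0021,-0.0034,0,0,0,1],[0,0.0021,-0.0034,0,0,0,1]]'; python3 -c "
from h import *
delta([])"
```

```text
clock: 4.05
eef_pos: [665.4, 104.8, 141.7]
tcp_rot: [2.581, -0.001, 1.742]
contact_force: [-0.6, 0.2, 0.2]
opening: 0.0
grasp_force: 0.0
clock: 4.35
eef_pos: [664.3, 104.7, 144.8]
tcp_rot: [2.583, -0.001, 1.742]
contact_force: [-1.5, 0.3, -2.0]
opening: -0.0
grasp_force: 1.3
t 4.35 pos [664.3 104.7 144.8] F [-1.5  0.3 -2. ] q [ 0.15  0.38  2.02  0.07  0.19 -0.09] open -0.0
  radius 160.7 swing -0.0013
```

```bash
python3 -m crank '[[0,0.001,-0.0016,0,0,0,1],[0,0.0021,-0.0034,0,0,0,1],[0,0.0021,-0.0034,0,0,0,1]]'; python3 -m crank '[[0,0.001,-0.0016,0,0,0,1],[0,0.0021,-0.0034,0,0,0,1],[0,0.0021,-0.0034,0,0,0,1]]'; python3 - <<'E'
from h import *
delta([])
from rig import cams
f=cams.grab_frame("side")["image"][:,:,::-1][125:225,260:380]; cv2.imwrite("pics/s3.png",cv2.resize(f,None,fx=6,fy=6,interpolation=cv2.INTER_CUBIC))
E
```

```text
clock: 4.65
eef_pos: [664.2, 104.7, 148.7]
tcp_rot: [2.583, -0.001, 1.742]
contact_force: [-3.9, -0.2, -3.5]
opening: -0.001
grasp_force: 2.6
clock: 4.95
eef_pos: [664.4, 104.8, 153.0]
tcp_rot: [2.583, -0.001, 1.742]
contact_force: [-5.6, 0.3, -3.7]
opening: -0.001
grasp_force: 3.3
t 4.95 pos [664.4 104.8 153. ] F [-5.6  0.3 -3.7] q [ 0.15  0.36  2.02  0.07  0.21 -0.08] open -0.0
  radius 160.8 swing -0.0013
```

View pics/s3.png

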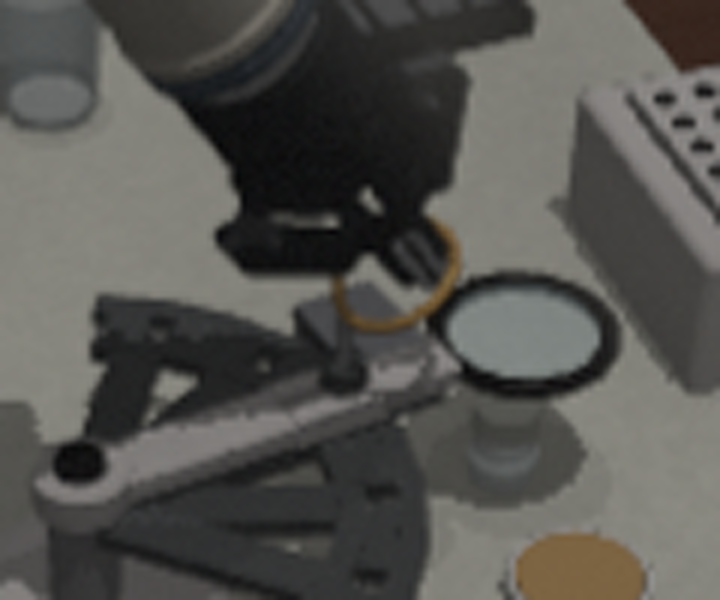

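The ring has risen about 7–8 mm: its lowest point went from row 340 to 327 in the crop, and the wire bears on the finger's outer face. I'll lift about 6 mm more.

```bash
python3 -m crank '[[0,0.001,-0.0017,0,0,0,1],[0,0.0021,-0.0034,0,0,0,1],[0,0.0032,-0.0051,0,0,0,1],[0,0.0032,-0.0051,0,0,0,1]]'; python3 - <<'E'
from h import *
from rig import r
s=r.sense(); z=s['eef_pos'][2]; d=s['eef_pos'][:2]-PIV; rad=np.hypot(*d)
delta([pose(rad,z,np.radians(-k),tilt=np.degrees(np.pi-s['tcp_rot'][0])) for k in (1,2,3,4.5,6)])
E
```

```text
clock: 5.4
eef_pos: [664.4, 104.7, 159.0]
tcp_rot: [2.583, -0.001, 1.742]
contact_force: [-6.0, -0.3, -4.1]
opening: -0.002
grasp_force: 3.3
t 5.4 pos [664.4 104.7 159. ] F [-6.  -0.3 -4.1] q [ 0.15  0.35  2.01  0.06  0.22 -0.08] open -0.0
  radius 160.8 swing -0.0014
[-0.0026, -0.0, -0.0] [-0.0, -0.0103, 0.014]
[-0.0054, -0.0001, -0.0001] [-0.0, -0.0195, 0.0288]
[-0.0082, -0.0002, -0.0001] [-0.0, -0.0288, 0.0436]
[-0.0124, -0.0004, -0.0003] [-0.0001, -0.0427, 0.0658]
[-0.0166, -0.0007, -0.0005] [-0.0001, -0.0565, 0.088]
```

```bash
python3 -m crank '[[-0.0042,-0.0001,0,0,-0.0139,0.0222,1],[-0.0084,-0.0002,-0.0001,0,-0.0277,0.0444,1],[-0.0126,-0.0004,-0.0003,0,-0.0416,0.0666,1],[-0.0168,-0.0007,-0.0005,0,-0.0555,0.0888,1],[-0.0168,-0.0007,-0.0005,0,-0.0555,0.0888,1]]'; python3 - <<'E'
from h import *
delta([])
from rig import cams
for n in("side","top"):
    f=cams.grab_frame(n)["image"][:,:,::-1]; o={"side":(260,115),"top":(205,135)}[n]
    cv2.imwrite(f"pics/{n}4.png",cv2.resize(f[o[1]:o[1]+115,o[0]:o[0]+120],None,fx=5,fy=5,interpolation=cv2.INTER_CUBIC))
a,b=cv2.imread("pics/side4.png"),cv2.imread("pics/top4.png")
cv2.imwrite("pics/b4.png",cv2.resize(np.hstack([a,b]),(800,383)))
E
```

```text
clock: 5.9
eef_pos: [666.4, 87.7, 158.9]
tcp_rot: [2.583, -0.001, 1.636]
contact_force: [-6.2, -1.4, -4.9]
opening: 0.003
grasp_force: 3.2
t 5.9 pos [666.4  87.7 158.9] F [-6.2 -1.4 -4.9] q [ 0.15  0.35  2.01 -0.2   0.22  0.27] open 0.0
  radius 160.8 swing -0.1078
```

View pics/b4.png

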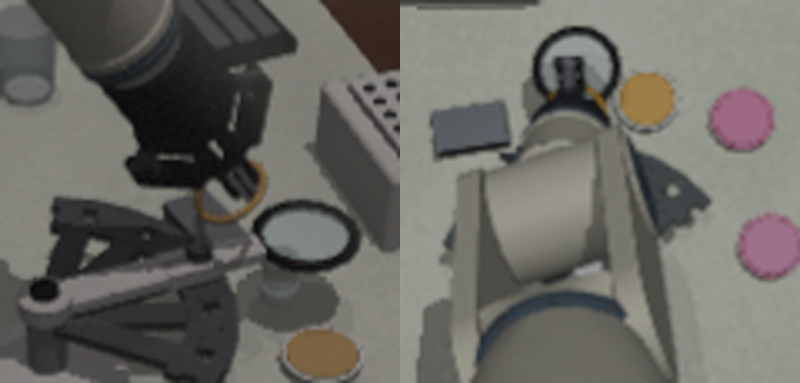

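The arm swings with the finger: the lens moved from column 551 to 576 in the top crop, towards the dish. I continue in the same way.

```bash
for i in 1; do python3 -m crank '[[-0.0042,-0.0001,0,0,-0.0139,0.0222,1],[-0.0084,-0.0002,-0.0001,0,-0.0277,0.0444,1],[-0.0126,-0.0004,-0.0003,0,-0.0416,0.0666,1],[-0.0168,-0.0007,-0.0005,0,-0.0555,0.0888,1]]'; done; python3 -m crank '[[-0.0042,-0.0001,0,0,-0.0139,0.0222,1],[-0.0084,-0.0002,-0.0001,0,-0.0277,0.0444,1],[-0.0126,-0.0004,-0.0003,0,-0.0416,0.0666,1],[-0.0168,-0.0007,-0.0005,0,-0.0555,0.0888,1]]'; python3 - <<'E'
from h import *
delta([])
E
```

```text
clock: 6.4
eef_pos: [666.6, 71.1, 158.9]
tcp_rot: [2.583, -0.001, 1.531]
contact_force: [-6.5, 0.8, -4.8]
opening: -0.001
grasp_force: 3.8
clock: 6.8
eef_pos: [665.1, 54.5, 158.9]
tcp_rot: [2.583, -0.002, 1.426]
contact_force: [-6.0, 2.3, -5.5]
opening: -0.003
grasp_force: 4.0
t 6.8 pos [665.1  54.5 158.9] F [-6.   2.3 -5.5] q [ 0.15  0.35  2.01 -0.59  0.28  0.83] open -0.0
  radius 160.9 swing -0.3153
```

```bash
python3 -m crank '[[-0.0042,-0.0001,0,0,-0.0139,0.0222,1],[-0.0084,-0.0002,-0.0001,0,-0.0277,0.0444,1],[-0.0126,-0.0004,-0.0003,0,-0.0416,0.0666,1],[-0.0126,-0.0004,-0.0003,0,-0.0416,0.0666,1]]'; python3 - <<'E'
from h import *
delta([])
from rig import cams
for n in("side","top"):
    f=cams.grab_frame(n)["image"][:,:,::-1]; o={"side":(260,115),"top":(220,115)}[n]
    cv2.imwrite(f"pics/{n}5.png",cv2.resize(f[o[1]:o[1]+115,o[0]:o[0]+120],None,fx=5,fy=5,interpolation=cv2.INTER_CUBIC))
a,b=cv2.imread("pics/side5.png"),cv2.imread("pics/top5.png")
cv2.imwrite("pics/b5.png",cv2.resize(np.hstack([a,b]),(800,383)))
for th in (-21,-22.5,-24):
    a=YAW+np.radians(th); P=[*(PIV+225*np.array([np.cos(a),np.sin(a)])),84]
    print(th,(proj("side",[P])[0]-[260,115])*10/3,(proj("top",[P])[0]-[220,115])*10/3+[400,0])
E
```

```text
clock: 7.2
eef_pos: [662.8, 42.1, 158.9]
tcp_rot: [2.583, -0.002, 1.348]
contact_force: [-6.7, 0.8, -5.4]
opening: 0.001
grasp_force: 3.9
t 7.2 pos [662.8  42.1 158.9] F [-6.7  0.8 -5.4] q [ 0.16  0.35  2.01 -0.67  0.32  0.98] open 0.0
  radius 160.9 swing -0.3935
-21 [329.86398629 279.1768601 ] [584.19191023 136.02681389]
-22.5 [331.36088797 284.05928727] [590.0014638  137.26250762]
-24 [332.671844   288.98831251] [595.7765838  138.64305033]
```

View pics/b5.png

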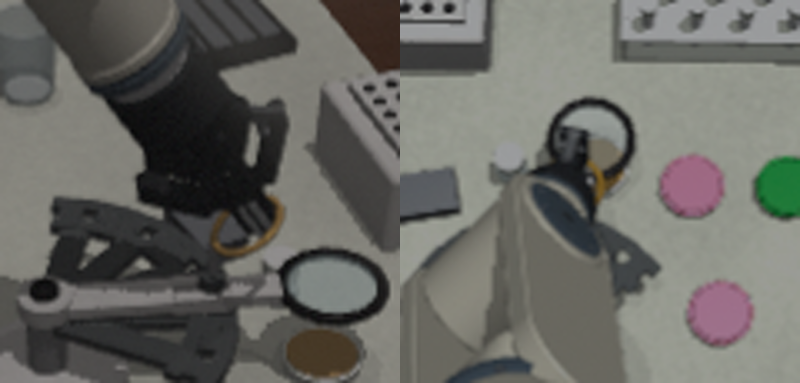

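The lens is centred at about (591,140) in top and (333,286) in side, so the arm is near −22.6° and follows the finger. I go 1.4° more, then lower slowly.

```bash
python3 -m crank '[[-0.002,0,0,0,-0.0067,0.0107,1],[-0.004,0,0,0,-0.0134,0.0215,1],[-0.004,0,0,0,-0.0134,0.0215,1]]'; python3 -m crank '[[0,-0.001,0.0017,0,0,0,1],[0,-0.0021,0.0034,0,0,0,1],[0,-0.0021,0.0034,0,0,0,1]]';python3 -m crank '[[0,-0.001,0.0017,0,0,0,1],[0,-0.0021,0.0034,0,0,0,1],[0,-0.0021,0.0034,0,0,0,1]]'; python3 -m crank '[[0,-0.001,0.0017,0,0,0,1],[0,-0.0016,0.0025,0,0,0,1],[0,-0.0016,0.0025,0,0,0,1]]'; python3 -c "
from h import *
delta([])"
```

```text
clock: 7.6
eef_pos: [662.0, 38.4, 158.9]
tcp_rot: [2.583, -0.002, 1.323]
contact_force: [-6.4, 1.2, -4.0]
opening: -0.004
grasp_force: 4.0
clock: 7.9
eef_pos: [661.9, 38.4, 154.7]
tcp_rot: [2.583, -0.002, 1.323]
contact_force: [-7.2, 2.1, -4.2]
opening: -0.004
grasp_force: 4.0
clock: 8.2
eef_pos: [662.0, 38.4, 150.7]
tcp_rot: [2.583, -0.002, 1.323]
contact_force: [-7.1, 2.2, -3.6]
opening: 0.002
grasp_force: 4.1
clock: 8.5
eef_pos: [662.0, 38.4, 147.9]
tcp_rot: [2.583, -0.002, 1.323]
contact_force: [-8.0, 1.9, -4.3]
opening: 0.005
grasp_force: 4.1
t 8.5 pos [662.   38.4 147.9] F [-8.   1.9 -4.3] q [ 0.16  0.37  2.02 -0.75  0.31  1.07] open 0.01
  radius 161.0 swing -0.4168
```

The finger still carries the spring load at a lift of only about 3 mm, so the pin has entered the hole. I lower the rest of the way.

```bash
python3 -m crank '[[0,-0.001,0.0017,0,0,0,1],[0,-0.0021,0.0034,0,0,0,1],[0,-0.0021,0.0034,0,0,0,1]]';python3 -m crank '[[0,-0.001,0.0017,0,0,0,1],[0,-0.0021,0.0034,0,0,0,1],[0,-0.0021,0.0034,0,0,0,1]]'; python3 - <<'E'
from h import *
from rig import r
s=r.sense()
delta([pose(153,136,np.radians(-23.95),tilt=32),pose(153,136,np.radians(-23.95),tilt=32,back=60)])
from rig import cams
f=cams.grab_frame("side")["image"][:,:,::-1][140:240,250:370]; cv2.imwrite("pics/s6.png",cv2.resize(f,None,fx=6,fy=6,interpolation=cv2.INTER_CUBIC))
E
```

```text
clock: 8.8
eef_pos: [662.8, 38.7, 144.6]
tcp_rot: [2.582, -0.003, 1.324]
contact_force: [-7.7, 2.4, -0.8]
opening: 0.001
grasp_force: 3.9
clock: 9.1
eef_pos: [664.0, 38.9, 141.4]
tcp_rot: [2.58, -0.004, 1.324]
contact_force: [-1.4, 1.4, 0.3]
opening: -0.001
grasp_force: 1.1
t 9.1 pos [664.   38.9 141.4] F [-1.4  1.4  0.3] q [ 0.16  0.39  2.02 -0.79  0.3   1.11] open -0.0
  radius 162.8 swing -0.4113
[-0.0011, -0.0112, -0.0006] [0.0034, -0.0035, -0.0016]
[-0.0009, -0.011, -0.0606] [0.0034, -0.0035, -0.0016]
```

View pics/s6.png

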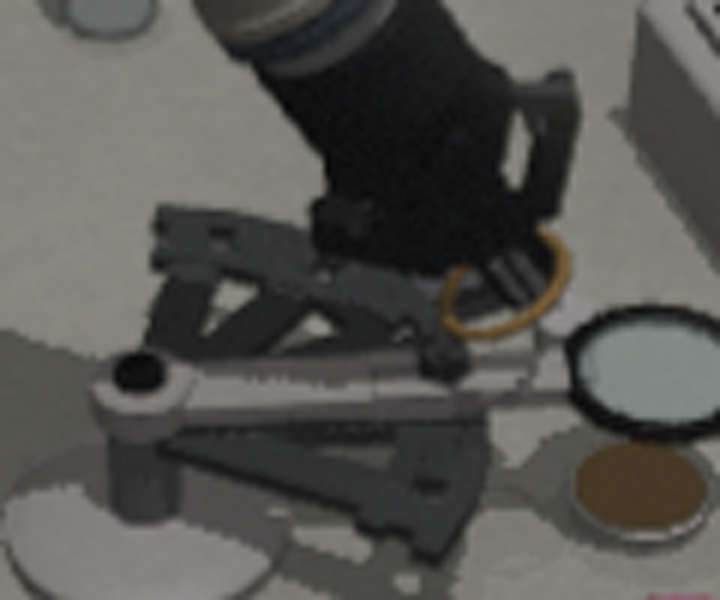

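The ring is low again and the arm is over the hole next to the dish. Now I move off the wire to the ring's centre and back out.

```bash
python3 -m crank '[[-0.0003,-0.003,0,0,0,0,1],[-0.0005,-0.006,0,0,0,0,1],[-0.001,-0.010,0,0,0,0,1],[-0.001,-0.010,0,0,0,0,1]]'; python3 - <<'E'
from h import *
delta([pose(154,134,np.radians(-24),tilt=32),pose(154,134,np.radians(-24),tilt=32,back=60)])
E
```

```text
clock: 9.55
eef_pos: [653.7, 39.3, 134.7]
tcp_rot: [2.583, -0.002, 1.324]
contact_force: [-0.4, -0.2, -0.7]
opening: 0.0
grasp_force: 0.0
t 9.55 pos [653.7  39.3 134.7] F [-0.4 -0.2 -0.7] q [ 0.16  0.39  2.04 -0.84  0.29  1.17] open 0.0
  radius 152.6 swing -0.4245
[0.0009, 0.0008, 0.0013] [0.0004, -0.0017, -0.0002]
[0.001, 0.0008, -0.0587] [0.0004, -0.0017, -0.0002]
```

```bash
python3 -m crank '[[0.0005,0.0005,-0.012,0,0,0,1],[0.0005,0.0005,-0.03,0,0,0,1],[0.0005,0.0005,-0.05,0,0,0,1],[0.0005,0.0005,-0.08,0,0,0,1],[0.0005,0.0005,-0.12,0,0,0,1]]'; python3 -m crank '[[0,0,-0.04,0,0,0,1],[0,0.03,-0.07,0,0,0,1],[0.05,0.03,-0.1,0,0,0,1],[0.1,0.03,-0.12,0,0,0,1],[0.1,0.03,-0.12,0,0,0,1]]'; python3 - <<'E'
from h import *
delta([])
from rig import cams
for n in("side","top"):
    f=cams.grab_frame(n)["image"][:,:,::-1]; o={"side":(250,135),"top":(205,135)}[n]
    cv2.imwrite(f"pics/{n}7.png",cv2.resize(f[o[1]:o[1]+115,o[0]:o[0]+120],None,fx=5,fy=5,interpolation=cv2.INTER_CUBIC))
a,b=cv2.imread("pics/side7.png"),cv2.imread("pics/top7.png")
cv2.imwrite("pics/b7.png",cv2.resize(np.hstack([a,b]),(800,383)))
a=YAW-np.radians(24); u=np.array([np.cos(a),np.sin(a)])
for rd,z in((225,84),(154,134),(154,142)):
    P=[*(PIV+rd*u),z]; print(rd,z,(proj("side",[P])[0]-[250,135])*10/3,(proj("top",[P])[0]-[205,135])*10/3+[400,0])
E
```

```text
clock: 10.05
eef_pos: [592.1, 55.1, 236.7]
tcp_rot: [2.584, -0.001, 1.324]
contact_force: [0.6, -0.0, 0.0]
opening: -0.001
grasp_force: 0.0
clock: 10.55
eef_pos: [581.5, 165.1, 358.2]
tcp_rot: [2.578, -0.006, 1.326]
contact_force: [1.3, 0.3, -0.1]
opening: 0.002
grasp_force: 0.0
t 10.55 pos [581.5 165.1 358.2] F [ 1.3  0.3 -0.1] q [ 0.46  0.04  1.9  -0.49  0.82  0.97] open 0.0
  radius 115.6 swing 0.6872
225 84 [366.00517734 222.32164584] [645.7765838   71.97638366]
154 134 [278.46499832 175.81530734] [624.94711637 123.03661745]
154 142 [279.06921527 167.54630121] [624.65209596 120.45775074]
```

View pics/b7.png

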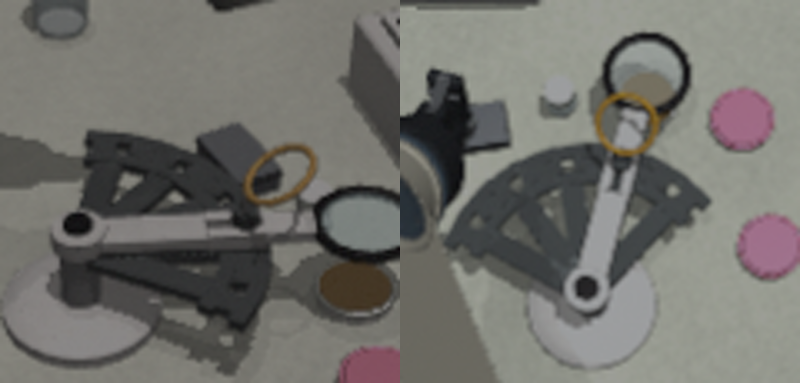

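The robot is clear. The ring centre is at (282,174) in the side crop, where the home position predicts (278,176) and a pin resting on the plate (279,168). The lens is at (648,72) in top, against (646,72) predicted for −24°, and the jar and box have not moved. The pin is home over the dish.

```bash
python3 -m crank '[[0,0,0,0,0,0,1],[0,0,0,0,0,0,1]]'; python3 -c "
from rig import sign_off
print(sign_off())"
```

```text
clock: 10.85
eef_pos: [579.8, 159.9, 353.6]
tcp_rot: [2.584, -0.0, 1.323]
contact_force: [-0.8, 0.5, -0.2]
opening: -0.002
grasp_force: 0.0
the job is handed in; nothing more can be done
None
```

I lifted the pin with the hooked finger, swung the arm one hole to the dish side and lowered the pin home there; the last pictures show the lens over the dish, and I handed the job in at about 11 s with the robot clear (no verdict came back).

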